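# Roll the test bar into the gauge cradle and cam it up

## Task

Roll the thick round bar along the fixture's deck, turning over as it goes and never picked up, until it drops into the V cradle under the gauge. Then swing the cam lever up to its highest lift point, so that the cradle presses the bar against the gauge plunger, and finish while still holding the lever there by its handgrip: it springs back if let go. Leave the other things on the bench alone.

Things in the scene. Friction and masses are not known exactly. Their poses are not given: they have to be found in the camera images.
- fixture: Grey steel test fixture bolted to the bench, base 250 x 245 mm. Origin: on the bench, z up; the base's middle is at x 10, y -20. Its x axis runs along the camshaft, away from the robot; its y axis is the rolling direction, to the robot's left. 'Fixture x, y, z' in these texts means mm in this frame.
- deck_edge (a point): Middle of the edge over which the bar drops from the level loading deck into the cradle: fixture x 0, y 32, z 70 (deck top). The deck spans fixture x -79 to 79 and y -135 to 32; 8 mm thick rails along both x edges and a lip at its -y end stand 11 mm above it. Axes parallel to the fixture's.
- gauge (a point): Middle of the dial of the gauge above the cradle's far part: fixture x 61, y 50, z 165. Dial 58 mm across, 14 mm thick along x, on an arm from an 18 mm column at fixture x 118, 212 mm high. Keep the gripper's body at fixture x below 50 here.
- bar: Plain aluminium bar, diameter 36, length 150 mm, 0.25 to 0.5 kg, lying along fixture x on the deck at y -100 to -25. Origin: on its axis, mid-length. Its x axis is the bar's axis; its z points up at first and turns with it. It rolls easily (28 mm per quarter turn) when pushed slowly at its back, square to it, near mid-length.
- nest (a point): Where the bar's axis (mid-length) lies when seated in the steel V cradle: fixture x 0, y 50, and z 80 with the cradle down (on the deck the bar's axis is at z 88), z 90 at the highest lift. It rises with the cradle; axes parallel to the fixture's. The V's far side stands up to z 80. End plates leave the bar about 5 mm of play either way along x.
- cam_lever (a joint): Angle of the cam lever, rad. At 0 it points low to fixture +y, 1.3 rad from upright; it starts at 0 to 0.25 and grows as it swings up. The cam's highest lift (cradle 10 mm up) is at 1.30, lever upright; beyond, the cradle sinks again (stop at 2.2). A return spring asks about 2 to 8 N at the handgrip, and takes the lever back when let go.
- shaft (a point): The camshaft's axis where the lever turns on it: fixture x -105, y 50, z 40. The axis runs along fixture x. The lever is a steel strip 10 mm thick (fixture x -110 to -100), 18 mm wide.
- handgrip: Round grey plastic handgrip at the lever's end, diameter 18, length 66 mm, parallel to the camshaft and sticking out from the lever towards the robot; it revolves freely on its pin. Origin: middle of the grip, on its axis, 100 mm from the shaft's axis, at fixture x -143; at joint value q it is at fixture y = 50 + 100 sin(1.3 - q), z = 40 + 100 cos(1.3 - q).
- plunger: Spring plunger of the gauge with an 8 mm steel ball tip. Origin: the tip's lowest point, at fixture x 61, y 50, z 103, about 5 mm above the seated bar; the lifted bar pushes it up about 5 mm against 2 to 5 N.
- wrench_a: A bystander, to be left alone: longer open wrench, 170 mm, lying in front of the fixture near the lever. Origin: middle of its underside.
- wrench_b: A bystander, to be left alone: shorter open wrench, 140 mm, lying to the robot's right. Origin: middle of its underside.
- beaker: A bystander, to be left alone: glass beaker, diameter 68 mm, height 90 mm. Origin: middle of its underside.
- reagent: A bystander, to be left alone: reagent bottle, white, diameter 56 mm, height 130 mm. Origin: middle of its underside.
- short_bar: A bystander, to be left alone: short bar, steel, diameter 28 mm, 60 mm tall, standing on end beside the fixture. Origin: middle of its underside.
- dish: A bystander, to be left alone: glass dish, diameter 90 mm, height 16 mm. Origin: middle of its underside.
- jar: A bystander, to be left alone: amber jar, diameter 48 mm, height 50 mm. Origin: middle of its underside.
Things that resemble listed ones, but are neither listed nor needed, are in the scene too. Several things have the shape of the bar; the one meant has the colours described above.

How it is judged:
On the way, in this order (a step that is already met when the one before it is completed fails the run):
1. the bar rolls over by a good sixth of a turn or more while lying on the deck (angle between the z axis of bar and the z axis of fixture, either way round above 1 rad and y of bar in the frame of fixture below 0.035 m and z of bar in the frame of fixture below 0.094 m), for 0.02 s.
2. the bar lies in the V cradle while the cam lever is still down (x of bar in the frame of nest between -0.012 and 0.012 m and y of bar in the frame of nest between -0.006 and 0.006 m and z of bar in the frame of nest between -0.005 and 0.005 m and value of joint cam_lever below 0.7 rad), for 0.2 s.
At the end, for the whole second after the job is handed in: The bar is seated in the cradle (within 6 mm across, 12 mm along), pressed on the gauge plunger with over 1.5 N; the lever is still within 0.15 rad of its highest lift point (1.30); the fingers touch the handgrip (over 0.5 N) and not the bar (x of bar in the frame of nest between -0.012 and 0.012 m and y of bar in the frame of nest between -0.006 and 0.006 m and z of bar in the frame of nest between -0.005 and 0.005 m and value of joint cam_lever between 1.15 and 1.45 rad and velocity of joint cam_lever between -0.1 and 0.1 rad/s and contact force between bar and plunger above 1.5 N and contact force between the fingers and handgrip above 0.5 N and contact force between the fingers and bar below 0.3 N); the arm keeps its last pose, push and grip.
It fails at once if the bar is picked up off the deck or cradle (z of bar in the frame of fixture above 0.105 m).
It fails at once if another thing on the bench is shifted or knocked over (moved over 25 mm) (distance of any of wrench_a, wrench_b, beaker, reagent, short_bar, dish, jar from where it was at the start of the episode above 0.025 m).
It also fails if it takes over 54 s, if anything falls off the work surface, if the arm or the gripper's body presses on something with over 40 N, if the wrist force passes 120 N, or if a joint passes its speed limit or range.

## Robot

A 7-joint arm with a two-finger parallel gripper is mounted at the origin on the work surface. World frame = base frame: x ahead of the robot, y to its left, z up, the work surface at z = 0. Lengths are in m, angles in rad, forces in N, time in s.
With the tool pointing down it reaches from about 0.4 to 0.875 m from the base axis. Payload 4.4 kg.
Tool frame: the origin (TCP) lies midway between the tips of the shut fingers; the grasp point (between the pads) lies bot.hold_point_z behind it (bot.hold_point_z is the distance from the TCP to the grasp point, in m); z points along the fingers, y is the line along which they close (so a half turn about z gives the same grasp; the last joint's range is limited). The gripper opens to 85 mm and grips with 20 to 120 N. Pads are 22 mm wide; open, the fingers measure 114 mm over their backs; the gripper's body (76 mm by 85 mm) begins 54 mm behind the grasp point. The pads swing forward as they close: fully open they stand 13 mm farther back than shut.
Start: joints at [1.138, 0.628, 0.038, 1.517, -0.027, 0.996, -0.02], TCP at [0.233, -0.607, 0.231] pointing down, gripper open.
Joint ranges: [-3.06, 3.06], [-0.37, 2.12], [-1.25, 1.32], [0.18, 2.47], [-1.1, 4.24], [0.23, 1.98], [-2.94, 2.94]. Speed limits (rad/s): [2.57, 2.57, 3.14, 3.14, 3.14, 3.14, 3.14].

## Interface

Orientations are given as a unit quaternion [x, y, z, w].
In Python, from station import bot, capture, camera_params gives the robot as it stands. The module is installed in compiled form; this text tells all that it offers.
- The arm moves only by the tool arm_command, never from a script. Its argument "moves" is a list of rows, each a list of 6 numbers: the shift along the tool's x, y, z in m, then the turn, a rotation vector about the tool's x, y, z in rad. In form: [[x, y, z, ax, ay, az], ...]. A call has 1 to 8 rows; each row shifts and turns the commanded pose from where the row before left it, along the tool's axes as they then stand; what a row does not reach is not made up. A row lasts 1/12 s, in which the tool goes at most 41.7 mm and 7.16 degrees, less where a joint would pass 70% of its speed; a pose out of reach is approached as far as the arm can. A call is refused whole if a number of a shift passes 0.0417 or a number of a turn 0.125, either way. A call with a gripper value outside its range is refused whole. "claw" is the opening, from 0 (shut) to 1 (fully open), set as the call begins (left out, the last holds). The fingers move at their own pace and stop on an object; "grip_force" is the grip in N (left out, the last holds). Time passes only in rows, so rows that do not move let the fingers close. It gives the time, the measured TCP pose, the force, the opening and the grip force at its end, in the units of the state.
- bot.sense(): the state, without advancing time (a new reading comes with each control period).
- capture(name): name is "scene" or "side" or "wrist"; returns the picture (400x640x3 uint8, blue, green, red); there is no depth.
- camera_params(name): a dict with "fov_y" (degrees; the focal length in pixels is half the picture's height over the tangent of half this angle, whatever the lens; pixels are square), "cx", "cy" (the principal point, pixels), "world_from_camera" (4x4, takes a point from camera to world coordinates); the wrist camera has in their place "T_tool_cam" (4x4, takes a point from camera to tool coordinates, whose origin is the TCP and whose axes are the flange's). Camera axes: x right, y up, looking along -z (the intrinsics and any distortion apply to the point x, -y, -z); pixel columns grow to the right and rows downward; lengths in m; the calibration is good to about 2 mm. A picture is of the moment at which its call begins: read the wrist's pose just before it. camera_params takes no time and is no camera call.
- bot.hand_in(): hands the job in; it is judged then, once.
The state is a dict: "t": time; "joint_pos": joint angles; "dq": joint speeds; "joint_torque": joint torques, N m; "eef_pos": TCP position; "eef_rot": TCP orientation; "contact_force": force on the tool from outside, world axes, zero at the start; "moment": the same for the moment, N m; "width": finger opening in m; "grasp_force": force on a finger pad.
Only numpy, scipy, OpenCV 4.12 (cv2) and the standard library are available. Lean on these libraries where they do the work, as an engineer would, in place of code of your own. Each camera call takes 0.05 s, during which the arm holds its last target. There are 200 camera calls.

## Working session

There is one attempt and no reset: what is moved stays moved. The work goes in short steps, Python scripts to look and compute and a tool call to move; the robot and the scene stay as the last step left them, time stands still between calls to the robot, and variables do not carry over. Pictures are saved under pics/ and viewed, at most 10 in all, crops included, and the job is handed in when it is done.

Besides the shell and the picture viewer there is one more tool, called by a JSON object that holds its "name" and its "arguments", one argument or row to a line. arm_command: Moves the arm, as the interface text tells. Its arguments: {"type":"object","properties":{"moves":{"type":"array","items":{"type":"array","items":{"type":"number"}}},"claw":{"type":"number"},"grip_force":{"type":"number"}},"required":["moves"]}

```bash
mkdir -p pics
python3 - <<'E'
from station import bot,capture,camera_params
import cv2,numpy as np
np.set_printoptions(precision=4,suppress=True)
for n in("scene","side"):
    cv2.imwrite(f"pics/{n}0.png",capture(n)); p=camera_params(n); print(n,p)
print(camera_params("wrist")); print(bot.sense(),bot.hold_point_z)
E
```

```text
scene {'fov_y': 57.77746143676259, 'cx': 311.0686652809176, 'cy': 198.58400505007054, 'world_from_camera': array([[-0.0068, -0.7719,  0.6357,  1.1562],
       [ 0.9999, -0.0127, -0.0046,  0.019 ],
       [ 0.0116,  0.6356,  0.7719,  0.8608],
       [ 0.    ,  0.    ,  0.    ,  1.    ]])}
side {'fov_y': 57.85692410490565, 'cx': 314.9275159648991, 'cy': 191.69104850241817, 'world_from_camera': array([[-0.8272,  0.4298, -0.3621,  0.2059],
       [-0.5617, -0.6127,  0.556 ,  0.5681],
       [ 0.0171,  0.6633,  0.7482,  0.8689],
       [ 0.    ,  0.    ,  0.    ,  1.    ]])}
{'fov_y': 68.7634957842183, 'cx': 318.1074094466619, 'cy': 200.0679645799065, 'T_tool_cam': array([[-0.0006,  0.9627,  0.2706,  0.0665],
       [ 1.    ,  0.0004,  0.0008, -0.0001],
       [ 0.0007,  0.2706, -0.9627, -0.1427],
       [ 0.    ,  0.    ,  0.    ,  1.    ]])}
{'t': 0.1, 'joint_pos': array([ 1.1382,  0.6293,  0.0384,  1.5183, -0.027 ,  0.9963, -0.02  ]), 'dq': array([ 0.0016, -0.0024, -0.0008, -0.002 , -0.001 ,  0.0001,  0.0006]), 'joint_torque': array([  0.0037, -56.4534,   1.2308, -19.3973,   0.0114,   0.0054,
         0.    ]), 'eef_pos': array([ 0.2329, -0.6062,  0.2305]), 'eef_rot': array([ 0.9832,  0.1824, -0.0002, -0.0009]), 'contact_force': array([ 0.8748, -0.3332, -0.1131]), 'moment': array([-0.0105, -0.0283, -0.0007]), 'grasp_force': 0.0, 'width': 0.0856043291437253} 0.0187
```

View pics/scene0.png

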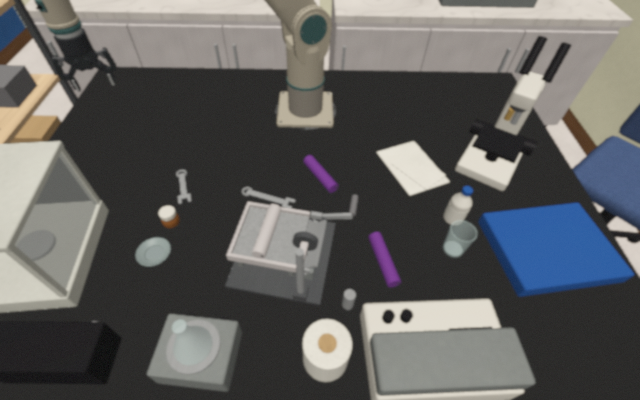

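View pics/side0.png

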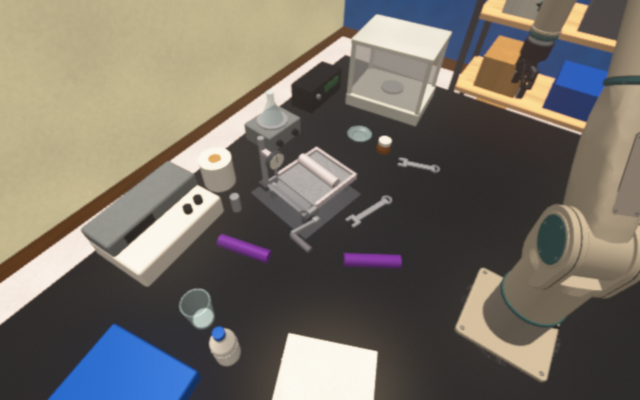

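The scene picture shows three bar-shaped things: an aluminium one on the deck at (266,230), and purple ones at (320,172) and (384,258). Only the one on the deck is plain aluminium, so that is the bar. I'll enlarge the fixture to confirm.

Run:
```python
import cv2
a=cv2.imread("pics/scene0.png")[180:305,220:364]; b=cv2.imread("pics/side0.png")[132:257,235:379]
cv2.imwrite("pics/c1.png",cv2.resize(a,None,fx=5.5,fy=4.8,interpolation=cv2.INTER_CUBIC) if 0 else cv2.resize(a,None,fx=4.8,fy=4.8,interpolation=cv2.INTER_CUBIC))
cv2.imwrite("pics/c2.png",cv2.resize(b,None,fx=4.8,fy=4.8,interpolation=cv2.INTER_CUBIC))
```

```text
(no output)
```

View pics/c1.png

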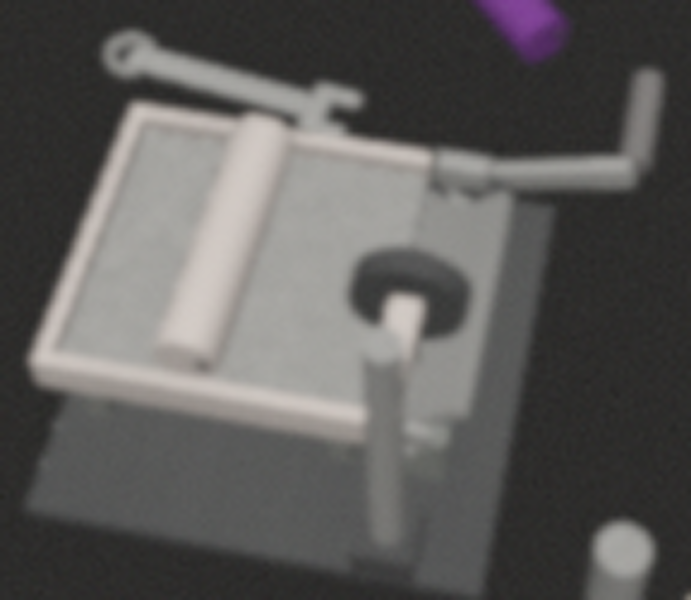

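View pics/c2.png

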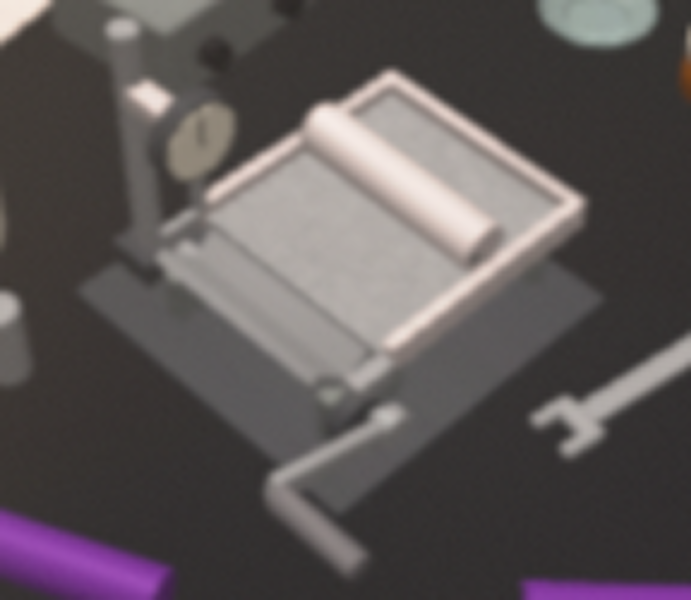

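```bash
cat > fit.py <<'E'
import numpy as np
from scipy.optimize import least_squares
from station import camera_params
def proj(c,P):
    p=camera_params(c); T=np.linalg.inv(p["world_from_camera"]); q=T[:3,:3]@P+T[:3,3]
    f=200/np.tan(np.radians(p["fov_y"]/2)); return np.array([p["cx"]+f*q[0]/-q[2],p["cy"]-f*q[1]/-q[2]])
def mdl(v):
    x,y,a,h,X,Y,q,yb,xb=v
    g=lambda gx:(gx,50+100*np.sin(1.3-q),40+100*np.cos(1.3-q))
    D={'b1':(135,-142.5,h),'b2':(135,102.5,h),'b3':(-115,102.5,h),'b4':(-115,-142.5,h),'r1':(-X,-Y,81),'r2':(X,-Y,81),
     'col':(118,50,212),'dial':(54,50,165),'grip':g(-176),'bn':(xb-75,yb,88),'bf':(xb+75,yb,88)}
    c,s=np.cos(a),np.sin(a)
    return {k:np.array([x+(c*p[0]-s*p[1])/1e3,y+(s*p[0]+c*p[1])/1e3,p[2]/1e3]) for k,p in D.items()}
obs=[('scene',k,220+u/4.8,180+w/4.8) for k,u,w in [('b1',25,515),('b2',487,598),('b3',555,205),('r1',130,103),('r2',33,362),('col',383,345),('grip',650,75),('bf',187,352)]]
obs+=[('side',k,235+u/4.8,132+w/4.8) for k,u,w in [('b2',78,292),('b3',338,514),('b4',603,297),('r1',585,203),('r2',392,70),('col',123,28),('dial',203,141),('grip',355,568),('bn',484,242),('bf',322,120)]]
def res(v):
    m=mdl(v); return np.concatenate([proj(c,m[k])-[u,w] for c,k,u,w in obs])
if __name__=="__main__":
    r=least_squares(res,[.6,-.05,0,6,83,139,.1,-60,0],x_scale=[.1,.1,.1,5,5,5,.1,10,5],loss='soft_l1')
    np.set_printoptions(precision=4,suppress=True); print(r.x)
    for o,e in zip(obs,res(r.x).reshape(-1,2)): print(o[:2],e.round(2))
    np.save("fix.npy",r.x)
E
python3 fit.py
```

```text
[  0.6376  -0.0269  -0.183    6.9227  87.0806 143.3376   0.0116 -65.3109
  -1.7577]
('scene', 'b1') [ 0.1  -1.17]
('scene', 'b2') [-1.08 -0.58]
('scene', 'b3') [-0.34  0.21]
('scene', 'r1') [ 0.41 -0.38]
('scene', 'r2') [-0.49 -0.52]
('scene', 'col') [ 0.15 -0.97]
('scene', 'grip') [-0.57  0.23]
('scene', 'bf') [-0.69  0.68]
('side', 'b2') [-1.34 -0.1 ]
('side', 'b3') [-0.27  0.67]
('side', 'b4') [-0.19  0.46]
('side', 'r1') [-0.6  -0.96]
('side', 'r2') [-0.98 -0.42]
('side', 'col') [-0.65 -0.38]
('side', 'dial') [-1.04 -0.29]
('side', 'grip') [0.55 0.06]
('side', 'bn') [0.88 0.68]
('side', 'bf') [-0.65  1.1 ]
```

The enlarged crops confirm the plain aluminium bar on the deck. Its ends are near scene pixels (259,253) and (275,206). The lever is low, with its handgrip tip at about (355,196) in the scene picture. The two-view fit agrees to about 1 px and puts the rails at ±87 mm outside, which matches the 79 mm deck plus 8 mm rails.

I'll turn the tool so its x axis lies along fixture +y and its y axis along fixture +x, then work out the approach.

{"name": "arm_command", "arguments": {
  "moves": [
    [0, 0, -0.003, 0, 0, -0.125],
    [0, 0, -0.003, 0, 0, -0.125],
    [0, 0, -0.003, 0, 0, -0.125],
    [0, 0, -0.003, 0, 0, -0.125],
    [0, 0, -0.003, 0, 0, -0.125],
    [0, 0, -0.003, 0, 0, -0.125],
    [0, 0, -0.003, 0, 0, -0.125],
    [0, 0, -0.003, 0, 0, -0.125]
  ],
  "claw": 0.35
}}

```text
t: 0.77
eef_pos: [0.2329, -0.6065, 0.2549]
eef_rot: [0.773, 0.634, 0.0, -0.001]
contact_force: [0.1, -0.2, -0.4]
width: 0.0297
grasp_force: 0.0
```

{"name": "arm_command", "arguments": {
  "moves": [
    [0, 0, 0, 0, 0, -0.021],
    [0, 0, 0, 0, 0, 0],
    [0, 0, 0, 0, 0, 0]
  ]
}}

```text
t: 1.02
eef_pos: [0.2329, -0.6066, 0.2548]
eef_rot: [0.77, 0.638, 0.0, -0.0]
contact_force: [-0.4, 0.1, 0.9]
width: 0.0295
grasp_force: 0.0
```

```bash
cat > st.py <<'E'
import numpy as np
from station import bot
from scipy.spatial.transform import Rotation as R
np.set_printoptions(precision=4,suppress=True)
x,y,a=np.load("fix.npy")[:3]; c,s=np.cos(a),np.sin(a); F=np.array([[c,-s,0],[s,c,0],[0,0,1]])
S=bot.sense(); M=F.T@R.from_quat(S["eef_rot"]).as_matrix()
print("t",S["t"],"TCP in fixture mm",F.T@(S["eef_pos"]-[x,y,0])*1e3,"F(fix)",F.T@S["contact_force"],"w",S["width"],"gf",S["grasp_force"])
print("tool axes (columns) in fixture\n",M,"\nq",S["joint_pos"])
E
python3 st.py
```

```text
t 1.0167 TCP in fixture mm [-292.4717 -643.6504  254.8206] F(fix) [-0.3719  0.0816  0.8732] w 0.029450458626074878 gf 0.0
tool axes (columns) in fixture
 [[ 0.0032  1.     -0.0005]
 [ 1.     -0.0032  0.0007]
 [ 0.0007 -0.0005 -1.    ]] 
q [ 1.3002  0.6146 -0.2384  1.4835  0.1563  1.0631  0.8415]
```

{"name": "arm_command", "arguments": {
  "moves": [
    [0.0334, 0.0181, 0, 0, 0, 0],
    [0.0334, 0.0181, 0, 0, 0, 0],
    [0.0334, 0.0181, 0, 0, 0, 0],
    [0.0334, 0.0181, 0, 0, 0, 0],
    [0.0334, 0.0181, 0, 0, 0, 0],
    [0.0334, 0.0181, 0, 0, 0, 0],
    [0.0334, 0.0181, 0, 0, 0, 0],
    [0.0334, 0.0181, 0, 0, 0, 0]
  ]
}}

```text
t: 1.68
eef_pos: [0.4249, -0.3687, 0.2552]
eef_rot: [0.77, 0.639, -0.0, -0.0]
contact_force: [1.7, 0.7, 0.3]
width: 0.0296
grasp_force: 0.0
```

{"name": "arm_command", "arguments": {
  "moves": [
    [0.0334, 0.0181, 0, 0, 0, 0],
    [0.0334, 0.0181, 0, 0, 0, 0],
    [0.0334, 0.0181, 0, 0, 0, 0],
    [0.0334, 0.0181, 0, 0, 0, 0],
    [0.0334, 0.0181, 0, 0, 0, 0],
    [0.0334, 0.0181, 0, 0, 0, 0],
    [0.0334, 0.0181, 0, 0, 0, 0],
    [0.0334, 0.0181, 0, 0, 0, 0]
  ]
}}

```text
t: 2.35
eef_pos: [0.6159, -0.1323, 0.2551]
eef_rot: [0.77, 0.639, -0.0, -0.0]
contact_force: [-0.6, 0.2, 0.4]
width: 0.0299
grasp_force: 0.0
```

{"name": "arm_command", "arguments": {
  "moves": [
    [0, 0, 0, 0, 0, 0],
    [0, 0, 0, 0, 0, 0],
    [0, 0, 0, 0, 0, 0]
  ]
}}

```text
t: 2.6
eef_pos: [0.6146, -0.1345, 0.2548]
eef_rot: [0.769, 0.639, -0.001, -0.0]
contact_force: [-0.5, -0.5, 0.3]
width: 0.0301
grasp_force: 0.0
```

```bash
python3 st.py
python3 - <<'E'
from station import capture
import cv2
cv2.imwrite("pics/w1.png",capture("wrist"))
E
```

```text
t 2.6 TCP in fixture mm [  -3.0212 -109.9981  254.7674] F(fix) [-0.4125 -0.6247  0.3493] w 0.030132935579920646 gf 0.0
tool axes (columns) in fixture
 [[ 0.0012  1.     -0.0013]
 [ 1.     -0.0012 -0.0013]
 [-0.0013 -0.0013 -1.    ]] 
q [ 0.3367  0.5862 -0.2759  1.5442  0.1773  1.0372 -0.1702]
```

View pics/w1.png

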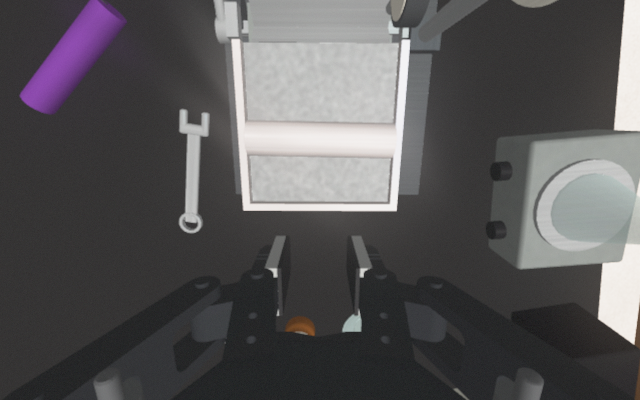

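The wrist view shows the rail corners at (243,209) and (397,209), the bar's axis on row 139 from column 247 to 395, and the deck's inner edge near row 42. I'll check the fit against these.

```bash
cat > wr.py <<'E'
import numpy as np
from station import bot,camera_params
from scipy.spatial.transform import Rotation as R
def wproj(pts):  # fixture mm -> wrist pixel
    x,y,a=np.load("fix.npy")[:3]; c,s=np.cos(a),np.sin(a); F=np.array([[c,-s,0],[s,c,0],[0,0,1]])
    S=bot.sense(); p=camera_params("wrist"); T=np.eye(4); T[:3,:3]=R.from_quat(S["eef_rot"]).as_matrix(); T[:3,3]=S["eef_pos"]
    W=np.linalg.inv(T@p["T_tool_cam"]); f=200/np.tan(np.radians(p["fov_y"]/2)); o=[]
    for q in pts:
        v=W[:3,:3]@(F@(np.array(q)/1e3)+[x,y,0])+W[:3,3]; o.append([p["cx"]-f*v[0]/v[2],p["cy"]+f*v[1]/v[2],-f/v[2]/1000])
    return np.array(o)
E
python3 - <<'E'
from wr import *
np.set_printoptions(precision=2,suppress=True)
print(wproj([(-87,-143,81),(87,-143,81),(-75,-65,88),(75,-65,88),(0,-83,88),(0,-65,106),(0,32,70)]))
E
```

```text
[[246.28 209.06   0.88]
 [399.67 208.69   0.88]
 [250.96 139.48   0.96]
 [395.33 139.02   0.96]
 [323.07 156.63   0.95]
 [323.35 140.55   1.02]
 [322.97  39.97   0.99]]
```

{"name": "arm_command", "arguments": {
  "moves": [
    [0, 0, 0.03, 0, 0, 0],
    [0, 0, 0.03, 0, 0, 0],
    [0, 0, 0.03, 0, 0, 0],
    [0, 0, 0.025, 0, 0, 0],
    [0, 0, 0.02, 0, 0, 0],
    [0, 0, 0.02, 0, 0, 0],
    [0, 0, 0.012, 0, 0, 0],
    [0, 0, 0.008, 0, 0, 0]
  ]
}}

```text
t: 3.32
eef_pos: [0.6137, -0.1358, 0.0789]
eef_rot: [0.77, 0.638, -0.001, -0.001]
contact_force: [-0.1, -0.0, 0.1]
width: 0.0297
grasp_force: 0.0
```

{"name": "arm_command", "arguments": {
  "moves": [
    [0.003, 0, 0, 0, 0, 0],
    [0.003, 0, 0, 0, 0, 0],
    [0.003, 0, 0, 0, 0, 0],
    [0.003, 0, 0, 0, 0, 0],
    [0.003, 0, 0, 0, 0, 0],
    [0.003, 0, 0, 0, 0, 0],
    [0.003, 0, 0, 0, 0, 0],
    [0.003, 0, 0, 0, 0, 0]
  ]
}}

```text
t: 3.98
eef_pos: [0.6197, -0.1101, 0.0806]
eef_rot: [0.769, 0.64, 0.0, 0.0]
contact_force: [0.8, -0.8, -0.4]
width: 0.0299
grasp_force: 0.1
```

```bash
python3 st.py
```

```text
t 3.9833 TCP in fixture mm [ -2.4017 -85.1178  80.6253] F(fix) [ 0.965  -0.6278 -0.3969] w 0.029945263322130725 gf 0.10631482349708676
tool axes (columns) in fixture
 [[ 0.      1.      0.0005]
 [ 1.     -0.     -0.0001]
 [-0.0001  0.0005 -1.    ]] 
q [ 0.2633  0.7909 -0.2196  1.6945  0.2482  0.683  -0.2694]
```

{"name": "arm_command", "arguments": {
  "moves": [
    [0.0025, 0, 0, 0, 0, 0],
    [0.0025, 0, 0, 0, 0, 0],
    [0.0025, 0, 0, 0, 0, 0],
    [0.0025, 0, 0, 0, 0, 0],
    [0.0025, 0, 0, 0, 0, 0],
    [0.0025, 0, 0, 0, 0, 0],
    [0.0025, 0, 0, 0, 0, 0],
    [0.0025, 0, 0, 0, 0, 0]
  ]
}}

```text
t: 4.65
eef_pos: [0.6232, -0.0905, 0.0803]
eef_rot: [0.769, 0.64, -0.0, -0.0]
contact_force: [-1.1, -0.1, -0.1]
width: 0.0301
grasp_force: 0.1
```

{"name": "arm_command", "arguments": {
  "moves": [
    [0.0025, 0, 0, 0, 0, 0],
    [0.0025, 0, 0, 0, 0, 0],
    [0.0025, 0, 0, 0, 0, 0],
    [0.0025, 0, 0, 0, 0, 0],
    [0.0025, 0, 0, 0, 0, 0],
    [0.0025, 0, 0, 0, 0, 0],
    [0.0025, 0, 0, 0, 0, 0],
    [0.0025, 0, 0, 0, 0, 0]
  ]
}}

```text
t: 5.32
eef_pos: [0.6269, -0.0709, 0.0803]
eef_rot: [0.769, 0.64, 0.0, 0.0]
contact_force: [0.1, -0.0, 0.5]
width: 0.0298
grasp_force: 0.1
```

```bash
python3 st.py
python3 - <<'E'
from station import capture
import cv2,numpy as np
from fit import proj
a=capture("side")[132:257,235:379]; w=capture("wrist")
cv2.imwrite("pics/m1.png",np.hstack([cv2.resize(a,(456,400),interpolation=cv2.INTER_CUBIC),cv2.resize(w[:, 150:490],(340,400))]))
E
```

```text
t 5.3167 TCP in fixture mm [ -2.5095 -45.1861  80.3379] F(fix) [0.1359 0.0115 0.4839] w 0.029773250182323265 gf 0.14603563584387302
tool axes (columns) in fixture
 [[ 0.      1.      0.0001]
 [ 1.     -0.     -0.    ]
 [-0.      0.0001 -1.    ]] 
q [ 0.1962  0.7926 -0.2134  1.6901  0.2409  0.6846 -0.3258]
```

View pics/m1.png

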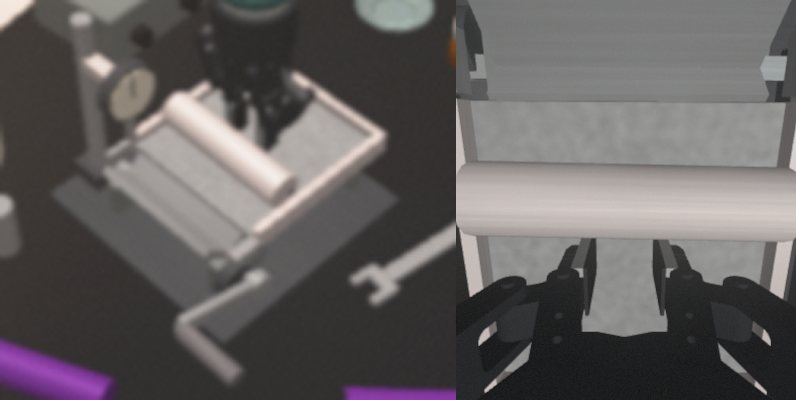

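The bar has rolled forward square to the deck, with its ends just inside both rails and the fingers directly behind it. I'll keep pushing and slow down near the edge.

{"name": "arm_command", "arguments": {
  "moves": [
    [0.0025, 0, 0, 0, 0, 0],
    [0.0025, 0, 0, 0, 0, 0],
    [0.0025, 0, 0, 0, 0, 0],
    [0.0025, 0, 0, 0, 0, 0],
    [0.0025, 0, 0, 0, 0, 0],
    [0.0025, 0, 0, 0, 0, 0],
    [0.0025, 0, 0, 0, 0, 0],
    [0.0025, 0, 0, 0, 0, 0]
  ]
}}

```text
t: 6.08
eef_pos: [0.6305, -0.0511, 0.0803]
eef_rot: [0.769, 0.64, 0.0, 0.0]
contact_force: [-0.2, -0.9, 0.6]
width: 0.03
grasp_force: 0.1
```

{"name": "arm_command", "arguments": {
  "moves": [
    [0.0025, 0, 0, 0, 0, 0],
    [0.0025, 0, 0, 0, 0, 0],
    [0.0025, 0, 0, 0, 0, 0],
    [0.0025, 0, 0, 0, 0, 0],
    [0.0015, 0, 0, 0, 0, 0],
    [0.0015, 0, 0, 0, 0, 0],
    [0.0015, 0, 0, 0, 0, 0],
    [0.0015, 0, 0, 0, 0, 0]
  ]
}}

```text
t: 6.75
eef_pos: [0.6334, -0.0358, 0.0803]
eef_rot: [0.769, 0.639, -0.0, 0.0]
contact_force: [0.1, -0.2, -1.0]
width: 0.0294
grasp_force: 0.1
```

{"name": "arm_command", "arguments": {
  "moves": [
    [0.0015, 0, 0, 0, 0, 0],
    [0.0015, 0, 0, 0, 0, 0],
    [0.0015, 0, 0, 0, 0, 0],
    [0.0015, 0, 0, 0, 0, 0],
    [0.0015, 0, 0, 0, 0, 0],
    [0.0015, 0, 0, 0, 0, 0],
    [0.0015, 0, 0, 0, 0, 0],
    [0.0015, 0, 0, 0, 0, 0]
  ]
}}

```text
t: 7.42
eef_pos: [0.6356, -0.0237, 0.0803]
eef_rot: [0.769, 0.64, 0.0, -0.0]
contact_force: [-0.0, -0.0, -0.4]
width: 0.0296
grasp_force: 0.1
```

```bash
python3 st.py
python3 - <<'E'
from station import capture
import cv2,numpy as np
a=capture("side")[132:257,235:379]; w=capture("wrist")
cv2.imwrite("pics/m2.png",np.hstack([cv2.resize(a,(456,400),interpolation=cv2.INTER_CUBIC),cv2.resize(w[:, 150:490],(340,400))]))
E
```

```text
t 7.4167 TCP in fixture mm [-2.53    2.7519 80.3204] F(fix) [-0.0347 -0.022  -0.3691] w 0.029576140577029567 gf 0.09495008736848831
tool axes (columns) in fixture
 [[ 0.  1.  0.]
 [ 1. -0.  0.]
 [ 0.  0. -1.]] 
q [ 0.1163  0.7979 -0.2064  1.6748  0.2317  0.6929 -0.3914]
```

View pics/m2.png

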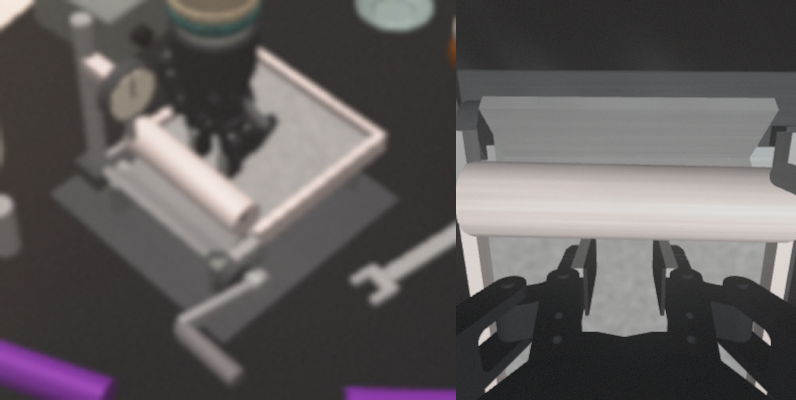

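The bar now lies at the deck's edge, still square, with the V cradle just beyond it. I'll nudge it over slowly.

{"name": "arm_command", "arguments": {
  "moves": [
    [0.001, 0, 0, 0, 0, 0],
    [0.001, 0, 0, 0, 0, 0],
    [0.001, 0, 0, 0, 0, 0],
    [0.001, 0, 0, 0, 0, 0],
    [0.001, 0, 0, 0, 0, 0],
    [0.001, 0, 0, 0, 0, 0],
    [0.001, 0, 0, 0, 0, 0],
    [0.001, 0, 0, 0, 0, 0]
  ]
}}

```text
t: 8.18
eef_pos: [0.6367, -0.0176, 0.0803]
eef_rot: [0.769, 0.639, -0.001, 0.0]
contact_force: [-1.6, -5.4, 0.6]
width: 0.0298
grasp_force: 0.0
```

{"name": "arm_command", "arguments": {
  "moves": [
    [0, 0, 0, 0, 0, 0],
    [0, 0, 0, 0, 0, 0],
    [0, 0, 0, 0, 0, 0],
    [0, 0, 0, 0, 0, 0]
  ]
}}

```text
t: 8.52
eef_pos: [0.6367, -0.0174, 0.0802]
eef_rot: [0.769, 0.639, -0.001, 0.0]
contact_force: [-1.5, -5.5, 0.3]
width: 0.0303
grasp_force: 0.0
```

```bash
python3 st.py
python3 - <<'E'
from station import capture
import cv2,numpy as np
from wr import wproj
print(wproj([(0,50,80),(-75,50,80),(75,50,80),(0,32,80),(0,68,80),(0,15,88)]).round(1))
a=capture("side")[132:257,235:379]; w=capture("wrist")
cv2.imwrite("pics/m3.png",np.hstack([cv2.resize(a,(456,400),interpolation=cv2.INTER_CUBIC),cv2.resize(w[:, 150:490],(340,400))]))
E
```

```text
t 8.5167 TCP in fixture mm [-2.5727  9.1102 80.2411] F(fix) [-0.4713 -5.7153  0.3464] w 0.030261013043735092 gf 0.0
tool axes (columns) in fixture
 [[ 0.0015  1.     -0.0004]
 [ 1.     -0.0015 -0.0015]
 [-0.0015 -0.0004 -1.    ]] 
q [ 0.1041  0.7991 -0.2039  1.6714  0.2307  0.6954 -0.4021]
[[326.7 173.8   2. ]
 [175.4 174.1   2. ]
 [478.4 173.5   2. ]
 [326.5 208.5   2. ]
 [327.  136.7   2.1]
 [326.8 245.7   2. ]]
```

View pics/m3.png

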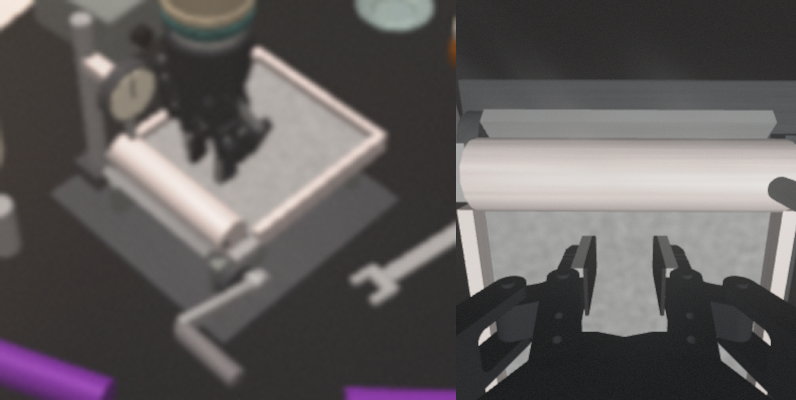

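The bar rolled into the V. It spans rows 138–211 against 137–209 predicted for a seated bar, and its end is where expected. The 5.7 N back-force is probably the finger linkage touching the dial's edge, so I'll back off, rise, and turn 90° for the handgrip.

{"name": "arm_command", "arguments": {
  "moves": [
    [-0.01, 0, 0, 0, 0, 0],
    [-0.015, 0, 0, 0, 0, 0],
    [-0.015, 0, 0, 0, 0, 0],
    [0, 0, -0.02, 0, 0, 0],
    [0, 0, -0.03, 0, 0, 0],
    [0, 0, -0.035, 0, 0, 0],
    [0, 0, -0.035, 0, 0, 0],
    [0, 0, 0, 0, 0, 0]
  ]
}}

```text
t: 9.28
eef_pos: [0.6342, -0.0558, 0.2078]
eef_rot: [0.769, 0.639, 0.005, 0.004]
contact_force: [1.5, -0.2, 1.3]
width: 0.0297
grasp_force: 0.0
```

{"name": "arm_command", "arguments": {
  "moves": [
    [0, -0.01, 0, 0, 0, 0],
    [0, 0, 0, 0, 0, -0.12],
    [0, 0, 0, 0, 0, -0.12],
    [0, 0, 0, 0, 0, -0.12],
    [0, 0, 0, 0, 0, -0.12],
    [0, 0, 0, 0, 0, -0.12],
    [0, 0, 0, 0, 0, -0.12],
    [0, 0, 0, 0, 0, -0.12]
  ],
  "claw": 0.6
}}

```text
t: 9.95
eef_pos: [0.6198, -0.0541, 0.2002]
eef_rot: [0.438, 0.899, 0.0, 0.0]
contact_force: [-0.6, 0.1, -0.4]
width: 0.0513
grasp_force: 0.0
```

{"name": "arm_command", "arguments": {
  "moves": [
    [0, 0, 0, 0, 0, -0.12],
    [0, 0, 0, 0, 0, -0.12],
    [0, 0, 0, 0, 0, -0.12],
    [0, 0, 0, 0, 0, -0.12],
    [0, 0, 0, 0, 0, -0.12],
    [0, 0, 0, 0, 0, -0.12],
    [0, 0, 0, 0, 0, -0.01],
    [0, 0, 0, 0, 0, 0]
  ]
}}

```text
t: 10.62
eef_pos: [0.6198, -0.0542, 0.2001]
eef_rot: [0.093, 0.996, 0.0, -0.0]
contact_force: [-0.5, 1.2, 0.2]
width: 0.051
grasp_force: 0.0
```

{"name": "arm_command", "arguments": {
  "moves": [
    [0.0265, 0, 0, 0, 0, 0],
    [0.0265, 0, 0, 0, 0, 0],
    [0.0265, 0, 0, 0, 0, 0],
    [0.0265, 0, 0, 0, 0, 0],
    [0.0265, 0, 0, 0, 0, 0],
    [0, 0.037, 0, 0, 0, 0],
    [0, 0.035, 0, 0, 0, 0],
    [0, 0.035, 0, 0, 0, 0]
  ]
}}

```text
t: 11.28
eef_pos: [0.5093, 0.0761, 0.2008]
eef_rot: [0.095, 0.996, -0.0, 0.001]
contact_force: [0.8, -0.1, 0.4]
width: 0.0512
grasp_force: 0.0
```

{"name": "arm_command", "arguments": {
  "moves": [
    [0, 0.035, 0, 0, 0, 0],
    [0, 0.035, 0, 0, 0, 0],
    [0, 0, 0, 0, 0, 0],
    [0, 0, 0, 0, 0, 0]
  ]
}}

```text
t: 11.62
eef_pos: [0.5219, 0.1476, 0.2006]
eef_rot: [0.091, 0.996, 0.001, 0.0]
contact_force: [-0.3, -0.6, -0.7]
width: 0.0513
grasp_force: 0.0
```

```bash
python3 st.py
python3 - <<'E'
from station import capture
import cv2,numpy as np
from wr import wproj
for q in (0,.1,.25):
  y,z=50+100*np.sin(1.3-q),40+100*np.cos(1.3-q); print(q,y,z,wproj([(-176,y,z),(-143,y,z),(-110,y,z)]).round(1).tolist())
print(wproj([(-115,102.5,7)]))
cv2.imwrite("pics/w4.png",capture("wrist"))
E
```

```text
t 11.6167 TCP in fixture mm [-145.5304  150.5363  200.596 ] F(fix) [-0.1852 -0.6833 -0.7267] w 0.05129573998593827 gf 0.0
tool axes (columns) in fixture
 [[-1.     -0.0014  0.0005]
 [-0.0014  1.      0.0017]
 [-0.0005  0.0017 -1.    ]] 
q [ 0.1247  0.5935 -0.6922  1.8421  0.4808  0.8785  0.591 ]
0 146.35581854171932 66.74988286245873 [[314.4, 161.7, 1.1], [314.5, 195.4, 1.0], [314.6, 227.1, 1.0]]
0.1 143.2039085967226 76.23577544766736 [[310.9, 163.2, 1.1], [311.1, 198.0, 1.1], [311.3, 230.6, 1.0]]
0.25 136.7423225594017 89.7571047891727 [[303.1, 165.5, 1.1], [303.6, 201.9, 1.1], [304.1, 235.9, 1.1]]
[[278.54388015 205.35787103   0.83331676]]
```

View pics/w4.png

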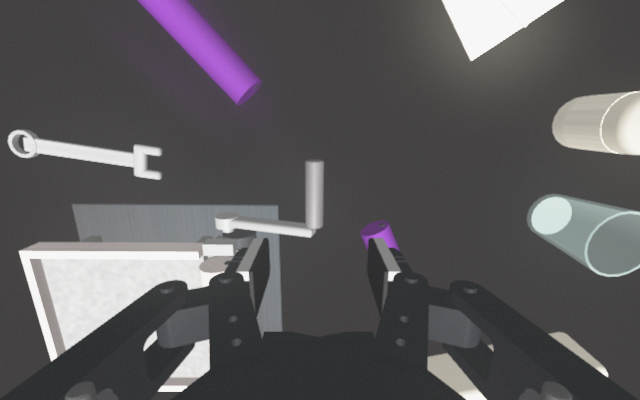

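The handgrip appears at columns 305–323 with its tip on row 160, matching q ≈ 0 (y 146, z 67). The purple bar's end at (376,232) is well clear in x. I'll descend and grip.

{"name": "arm_command", "arguments": {
  "moves": [
    [0, -0.0045, 0.03, 0, 0, 0],
    [0, 0, 0.03, 0, 0, 0],
    [0, 0, 0.03, 0, 0, 0],
    [0, 0, 0.025, 0, 0, 0],
    [0, 0, 0.02, 0, 0, 0],
    [0, 0, 0.012, 0, 0, 0],
    [0, 0, 0.006, 0, 0, 0],
    [0, 0, 0, 0, 0, 0]
  ]
}}

```text
t: 12.33
eef_pos: [0.5208, 0.1391, 0.0466]
eef_rot: [0.093, 0.996, -0.001, -0.001]
contact_force: [-1.3, 0.1, 0.2]
width: 0.0515
grasp_force: 0.0
```

```bash
python3 st.py
```

```text
t 12.3333 TCP in fixture mm [-145.0416  141.9706   46.5816] F(fix) [-1.3412 -0.1626  0.199 ] w 0.05153370270389658 gf 0.0
tool axes (columns) in fixture
 [[-1.      0.0025 -0.0012]
 [ 0.0025  1.     -0.0013]
 [ 0.0012 -0.0013 -1.    ]] 
q [ 0.009   0.8013 -0.5011  1.9568  0.7017  0.5648  0.4096]
```

{"name": "arm_command", "arguments": {
  "moves": [
    [0, 0, 0, 0, 0, 0],
    [0, 0, 0, 0, 0, 0],
    [0, 0, 0, 0, 0, 0],
    [0, 0, 0, 0, 0, 0],
    [0, 0, 0, 0, 0, 0],
    [0, 0, 0, 0, 0, 0]
  ],
  "claw": 0,
  "grip_force": 60
}}

```text
t: 12.83
eef_pos: [0.5227, 0.1435, 0.0489]
eef_rot: [0.091, 0.996, 0.003, 0.002]
contact_force: [0.1, 4.7, 2.0]
width: 0.0161
grasp_force: 58.4
```

```bash
python3 st.py
```

```text
t 12.8333 TCP in fixture mm [-143.9933  146.652    48.9108] F(fix) [-0.7299  4.6767  1.9636] w 0.01614051034408362 gf 58.43873083591461
tool axes (columns) in fixture
 [[-1.     -0.0004  0.0032]
 [-0.0004  1.      0.0059]
 [-0.0032  0.0059 -1.    ]] 
q [ 0.0079  0.7985 -0.5057  1.9546  0.7006  0.5625  0.4099]
```

```bash
python3 -c "
import numpy as np
p=np.linspace(1.3,0,33);y=np.round(100*np.sin(p),1);z=np.round(100*np.cos(p),1)
r=[[0,round(a/1e3,4),round(-b/1e3,4),0,0,0] for a,b in zip(np.diff(y),np.diff(z))]
for i in range(0,32,8):print(r[i:i+8])"
```

```text
[[0, np.float64(-0.0012), np.float64(-0.0039), 0, 0, 0], [0, np.float64(-0.0013), np.float64(-0.0039), 0, 0, 0], [0, np.float64(-0.0015), np.float64(-0.0038), 0, 0, 0], [0, np.float64(-0.0016), np.float64(-0.0037), 0, 0, 0], [0, np.float64(-0.0018), np.float64(-0.0036), 0, 0, 0], [0, np.float64(-0.0019), np.float64(-0.0036), 0, 0, 0], [0, np.float64(-0.0021), np.float64(-0.0035), 0, 0, 0], [0, np.float64(-0.0022), np.float64(-0.0034), 0, 0, 0]]
[[0, np.float64(-0.0024), np.float64(-0.0033), 0, 0, 0], [0, np.float64(-0.0025), np.float64(-0.0032), 0, 0, 0], [0, np.float64(-0.0026), np.float64(-0.0032), 0, 0, 0], [0, np.float64(-0.0027), np.float64(-0.003), 0, 0, 0], [0, np.float64(-0.0029), np.float64(-0.0029), 0, 0, 0], [0, np.float64(-0.0029), np.float64(-0.0027), 0, 0, 0], [0, np.float64(-0.0031), np.float64(-0.0027), 0, 0, 0], [0, np.float64(-0.0032), np.float64(-0.0025), 0, 0, 0]]
[[0, np.float64(-0.0033), np.float64(-0.0024), 0, 0, 0], [0, np.float64(-0.0033), np.float64(-0.0023), 0, 0, 0], [0, np.float64(-0.0035), np.float64(-0.0021), 0, 0, 0], [0, np.float64(-0.0036), np.float64(-0.002), 0, 0, 0], [0, np.float64(-0.0036), np.float64(-0.0018), 0, 0, 0], [0, np.float64(-0.0037), np.float64(-0.0017), 0, 0, 0], [0, np.float64(-0.0037), np.float64(-0.0015), 0, 0, 0], [0, np.float64(-0.0039), np.float64(-0.0014), 0, 0, 0]]
[[0, np.float64(-0.0038), np.float64(-0.0012), 0, 0, 0], [0, np.float64(-0.004), np.float64(-0.001), 0, 0, 0], [0, np.float64(-0.0039), np.float64(-0.0009), 0, 0, 0], [0, np.float64(-0.004), np.float64(-0.0008), 0, 0, 0], [0, np.float64(-0.004), np.float64(-0.0006), 0, 0, 0], [0, np.float64(-0.0041), np.float64(-0.0004), 0, 0, 0], [0, np.float64(-0.004), np.float64(-0.0002), 0, 0, 0], [0, np.float64(-0.0041), np.float64(-0.0001), 0, 0, 0]]
```

{"name": "arm_command", "arguments": {
  "moves": [
    [0, -0.0012, -0.0039, 0, 0, 0],
    [0, -0.0013, -0.0039, 0, 0, 0],
    [0, -0.0015, -0.0038, 0, 0, 0],
    [0, -0.0016, -0.0037, 0, 0, 0],
    [0, -0.0018, -0.0036, 0, 0, 0],
    [0, -0.0019, -0.0036, 0, 0, 0],
    [0, -0.0021, -0.0035, 0, 0, 0],
    [0, -0.0022, -0.0034, 0, 0, 0]
  ]
}}

```text
t: 13.5
eef_pos: [0.5199, 0.1293, 0.078]
eef_rot: [0.091, 0.996, 0.002, 0.002]
contact_force: [1.7, 4.8, -3.2]
width: 0.0162
grasp_force: 58.6
```

```bash
python3 st.py
```

```text
t 13.5 TCP in fixture mm [-144.0989  132.1781   78.0257] F(fix) [ 0.8142  5.0022 -3.1535] w 0.01615590631683946 gf 58.60110282897949
tool axes (columns) in fixture
 [[-1.     -0.0001  0.0027]
 [-0.0001  1.      0.0047]
 [-0.0027  0.0047 -1.    ]] 
q [ 0.0608  0.7504 -0.5491  1.9584  0.6619  0.6127  0.4622]
```

Forces are low and the grip holds. I'll carry on along the arc.

{"name": "arm_command", "arguments": {
  "moves": [
    [0, -0.0024, -0.0033, 0, 0, 0],
    [0, -0.0025, -0.0032, 0, 0, 0],
    [0, -0.0026, -0.0032, 0, 0, 0],
    [0, -0.0027, -0.003, 0, 0, 0],
    [0, -0.0029, -0.0029, 0, 0, 0],
    [0, -0.0029, -0.0027, 0, 0, 0],
    [0, -0.0031, -0.0027, 0, 0, 0],
    [0, -0.0032, -0.0025, 0, 0, 0]
  ]
}}

```text
t: 14.17
eef_pos: [0.5155, 0.1064, 0.1011]
eef_rot: [0.091, 0.996, 0.001, 0.001]
contact_force: [2.3, 4.7, -2.6]
width: 0.0163
grasp_force: 58.5
```

{"name": "arm_command", "arguments": {
  "moves": [
    [0, -0.0033, -0.0024, 0, 0, 0],
    [0, -0.0033, -0.0023, 0, 0, 0],
    [0, -0.0035, -0.0021, 0, 0, 0],
    [0, -0.0036, -0.002, 0, 0, 0],
    [0, -0.0036, -0.0018, 0, 0, 0],
    [0, -0.0037, -0.0017, 0, 0, 0],
    [0, -0.0037, -0.0015, 0, 0, 0],
    [0, -0.0039, -0.0014, 0, 0, 0]
  ]
}}

```text
t: 14.83
eef_pos: [0.5099, 0.077, 0.1156]
eef_rot: [0.092, 0.996, 0.001, 0.001]
contact_force: [3.3, 4.0, -7.5]
width: 0.016
grasp_force: 58.5
```

{"name": "arm_command", "arguments": {
  "moves": [
    [0, -0.0038, -0.0012, 0, 0, 0],
    [0, -0.004, -0.001, 0, 0, 0],
    [0, -0.0039, -0.0009, 0, 0, 0],
    [0, -0.004, -0.0008, 0, 0, 0],
    [0, -0.004, -0.0006, 0, 0, 0],
    [0, -0.0041, -0.0004, 0, 0, 0],
    [0, -0.004, -0.0002, 0, 0, 0],
    [0, -0.0041, -0.0001, 0, 0, 0]
  ]
}}

```text
t: 15.5
eef_pos: [0.5041, 0.0462, 0.1198]
eef_rot: [0.092, 0.996, 0.001, 0.0]
contact_force: [7.1, 5.8, -19.3]
width: 0.0159
grasp_force: 58.7
```

{"name": "arm_command", "arguments": {
  "moves": [
    [0, 0, 0, 0, 0, 0],
    [0, 0, 0, 0, 0, 0],
    [0, 0, 0, 0, 0, 0],
    [0, 0, 0, 0, 0, 0]
  ]
}}

```text
t: 15.83
eef_pos: [0.5039, 0.0453, 0.1197]
eef_rot: [0.092, 0.996, 0.001, 0.0]
contact_force: [6.4, 3.4, -17.0]
width: 0.0161
grasp_force: 59.0
```

```bash
python3 st.py
python3 - <<'E'
from station import capture
import cv2,numpy as np
a=capture("side")[132:257,235:379]; w=capture("scene")[180:305,220:364]
cv2.imwrite("pics/m5.png",np.hstack([cv2.resize(v,(400,347),interpolation=cv2.INTER_CUBIC) for v in (a,w)]))
E
```

```text
t 15.8333 TCP in fixture mm [-144.5329   46.6378  119.7171] F(fix) [  5.6676   4.5287 -17.0275] w 0.01608426770697118 gf 58.986268043518066
tool axes (columns) in fixture
 [[-1.      0.0012  0.0001]
 [ 0.0012  1.      0.0011]
 [-0.0001  0.0011 -1.    ]] 
q [ 0.2638  0.6625 -0.615   2.0089  0.6154  0.66    0.6331]
```

View pics/m5.png

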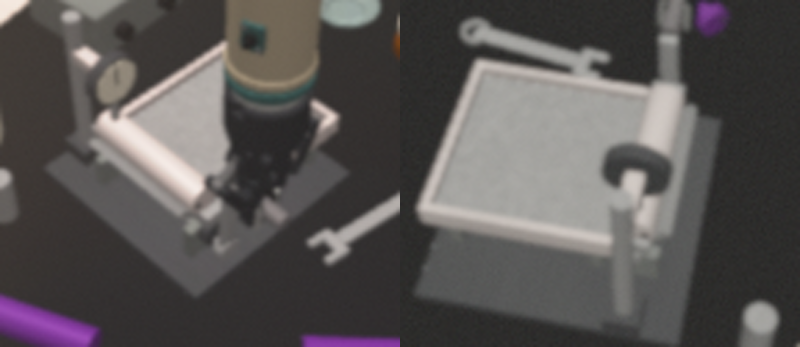

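The lever is upright with the bar seated under the plunger, and the bystanders in view are undisturbed. TCP y is 46.6 against the ideal 50, i.e. q ≈ 1.33. I'll ease off slightly, settle and hand in.

{"name": "arm_command", "arguments": {
  "moves": [
    [0, 0.001, 0.0005, 0, 0, 0],
    [0, 0.001, 0.0005, 0, 0, 0],
    [0, 0, 0, 0, 0, 0],
    [0, 0, 0, 0, 0, 0],
    [0, 0, 0, 0, 0, 0],
    [0, 0, 0, 0, 0, 0],
    [0, 0, 0, 0, 0, 0],
    [0, 0, 0, 0, 0, 0]
  ]
}}

```text
t: 16.6
eef_pos: [0.5042, 0.0472, 0.1196]
eef_rot: [0.092, 0.996, -0.0, 0.0]
contact_force: [5.4, 1.1, -10.2]
width: 0.0161
grasp_force: 59.5
```

```bash
python3 st.py; python3 -c "
from station import bot
print(bot.hand_in())"
```

```text
t 16.6 TCP in fixture mm [-144.5874   48.5828  119.5981] F(fix) [  5.1009   2.0743 -10.1798] w 0.016107926396816383 gf 59.52069282531738
tool axes (columns) in fixture
 [[-1.      0.0011  0.0006]
 [ 0.0011  1.      0.    ]
 [-0.0006  0.     -1.    ]] 
q [ 0.2584  0.6628 -0.6138  2.008   0.6164  0.6605  0.6283]
the job is handed in; nothing more can be done
None
```

I rolled the bar into the V cradle and swung the lever upright (about 1.31 rad by my measurement), then handed the job in at 16.6 s with the gripper still holding the handgrip; no verdict came back, and the plunger force could not be measured directly.

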